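# Oil the rivet box hinge and hold the sprung lid half open

## Robot

A 6-joint arm with a two-finger parallel gripper is mounted at the origin on the work surface. World frame = base frame: x ahead of the robot, y to its left, z up, the work surface at z = 0. Lengths are in mm, angles in rad, forces in N, time in s.
With the tool pointing down it reaches from about 275 to 1000 mm from the base axis. Payload 8.4 kg.
Tool frame: the origin (TCP) lies at the centre of the arm's flange, where the gripper is bolted on; the fingertips stand 173 mm ahead of it and the grasp point (between the pads) lies 155 mm ahead of it (tcp_to_tips is the distance from the TCP to the fingertips, in mm); z points along the fingers, x is the direction in which the jaws open and shut, and the axes are right-handed (so a half turn about z gives the same grasp; the last joint's range is limited). The gripper opens to 85 mm and grips with 20 to 120 N. Pads are 22 mm wide; open, the fingers measure 114 mm over their backs; the gripper's body (76 mm by 85 mm) begins 54 mm behind the grasp point. The pads swing forward as they close: fully open they stand 13 mm farther back than shut.
Start: joints at [-1.108, 0.353, 1.633, -0, 1.155, -0.002], TCP at [280.152, -558.699, 404.681] pointing down, gripper open.
Joint ranges: [-2.63, 2.63], [-0.92, 2.1], [0.06, 2.66], [-1.3, 4.44], [0, 2.69], [-3.02, 3.02]. Speed limits (rad/s): [2.22, 2.22, 2.79, 3.14, 3.14, 3.14].

## Interface

Orientations are given as [roll, pitch, yaw] about the fixed x, y, z axes, in that order (R = Rz(yaw) Ry(pitch) Rx(roll)).
In Python, from rig import sense, grab_frame, camera_info, sign_off, tcp_to_tips gives the robot as it stands.
- The arm moves only by the shell command python3 -m creep 'ROWS' [FORCE]. ROWS is text: rows parted by semicolons, each of 5 numbers parted by spaces: the opening in per cent of the stroke, from 0 (shut) to 100 (fully open), then the shift along the tool's x, y, z in cm, then the turn about the tool's z in degrees. In form: fingers tx ty tz roll; .... A call has 1 to 20 rows; each row is the pose to reach, as a shift and turn from the pose measured when the call began, along the tool's axes at that moment; what a row does not reach only later rows make up. A row lasts 1/10 s, in which the tool goes at most 50 mm and 8.59 degrees, less where a joint would pass 70% of its speed; a pose out of reach is approached as far as the arm can. A call with a gripper value outside its range is refused whole. The fingers move at their own pace and stop on an object; FORCE is the grip in N (left out, the last holds). Time passes only in rows, so rows that repeat a pose let the fingers close. It gives the time, the measured TCP pose, the force and the opening at its end, in the units of the state.
- sense(): the state, without advancing time (a new reading comes with each control period).
- grab_frame(name): name is "scene" or "top"; returns (picture, depth): 400x640x3 uint8, blue, green, red; 400x640 float32, mm along the optical axis (not along the pixel's ray), 0 where there is no reading.
- camera_info(name): a dict with "vertical_fov" (degrees; the focal length in pixels is half the picture's height over the tangent of half this angle, whatever the lens; pixels are square), "cx", "cy" (the principal point, pixels), "D" ([k1, k2, p1, p2, k3] as OpenCV has them; the pictures are not rectified), "world_to_cam" (4x4, takes a point from world to camera coordinates). Camera axes: x right, y down, z forward; pixel columns grow to the right and rows downward; lengths in mm; the calibration is good to about 2 mm. A picture is of the moment at which its call begins. camera_info takes no time and is no camera call.
- sign_off(): hands the job in, once; it reports no verdict.
The state is a dict: "clock": time; "qpos": joint angles; "qvel": joint speeds; "joint_efforts": joint torques, N m; "eef_pos": TCP position; "tcp_rot": TCP orientation; "contact_force": force on the tool from outside, world axes, zero at the start; "wrist_torque": the same for the moment, N m; "opening": opening from 0.0 (shut) to 1.0 (fully open).
Only numpy, scipy, OpenCV 4.12 (cv2) and the standard library are available. Lean on these libraries where they do the work, as an engineer would, in place of code of your own. Each camera call takes 0.05 s, during which the arm holds its last target.

## Task

The sprung hinge of the rivet box needs oil: with the lid still shut, press the nozzle cap of the spray can beside it all the way down and let it come back up. Then lift the lid with the gripper and hold it open at 45 degrees (give or take 5) so that the oil can run in; the lid springs shut if let go, so finish while still holding it there, keeping still. Leave the jar, the flat tin and the screwdriver where they are.

Things in the scene. Friction and masses are not known exactly. Their poses are not given: they have to be found in the camera images.
- nozzle (a joint): the nozzle cap's travel: 0 = up (at rest), 0.006 m = fully down; it slides straight down against a spring, about 1.8 N to start and 5.4 N at the bottom, and comes back up by itself
- nozzle_top (a point): centre of the flat top of the black round nozzle cap, 24 mm across, on top of the bare metal spray can; 168 mm above the bench when up. The can (53 mm across, 143 mm tall without the cap) is fixed to the bench in a clip, at the end of the box's hinge; a thin stiff tube on the cap, only to be looked at, points to the hinge
- lid (a joint): opening angle of the lid in rad: 0 = shut, 0.785 = 45 degrees, stops at 1.6; a spring and the lid's weight (about 220 g) shut it, some 4 N at the handle to hold it
- hinge_mid (a point): middle of the lid's hinge line, fixed, 70 mm above the bench. Its axes are the box's: y along the hinge, x away from the lid's handle, z up; the shut lid reaches 150 mm to -x from here and is 180 mm wide along y, 8.5 mm thick. The plywood rivet box below it (150 x 180 x 70 mm) is fixed to the bench
- lid_bar (a point): middle of the lid's steel bar handle, moving with the lid: a round bar 12 mm thick, 90 mm long, parallel to the hinge line, standing off so that 23 mm are clear under it; with the lid shut it lies 135 mm to -x of the hinge line and 38 mm above it. Its axes are those of the lid (y along the bar, z square to the lid)
- jar: closed glass jar with a metal cap, 60 mm across, 85 mm tall, loose; origin under its centre. Not part of the job
- tin: flat round metal tin, 67 mm across, 32 mm tall, loose; origin under its centre. Not part of the job
- screwdriver: screwdriver with a wooden handle, 190 mm long, lying loose behind the box; origin in its middle on the bench, x along it. Not part of the job
Things that resemble listed ones, but are neither listed nor needed, are in the scene too. Leave any pink or red look-alike of the part that bears nozzle alone.

How it is judged (in metres and radians):
On the way, in this order (a step that is already met when the one before it is completed fails the run):
1. the nozzle cap is pressed all the way down (5 mm or more of 6) while the lid is shut (value of joint nozzle above 0.005 m and value of joint lid below 0.1 rad), for 0.05 s.
2. the nozzle cap is back up while the lid is still shut (value of joint nozzle below 0.0015 m and value of joint lid below 0.1 rad), for 0.05 s.
3. the lid is held open at 45 degrees (give or take 6) by the fingers (value of joint lid between 0.68 and 0.89 rad and contact force between lid and the fingers above 0.5 N), for 0.3 s.
At the end, for the whole second after the job is handed in: The lid stands open at 45 degrees (39 to 51), still (under 0.15 rad/s), carried by the fingers (more than 0.5 N between fingers and lid); the nozzle cap is up (within 1.5 mm); jar, tin and screwdriver are within 30 mm of where they stood (all of step 3 and velocity of joint lid between -0.15 and 0.15 rad/s and value of joint nozzle below 0.0015 m and distance of each of jar, tin, screwdriver from where it was at the start of the episode below 0.03 m); the arm keeps its last pose, push and grip.
It fails at once if the jar, the tin or the screwdriver is moved by more than 30 mm (distance of any of jar, tin, screwdriver from where it was at the start of the episode above 0.03 m).
It also fails if it takes over 48 s, if anything falls off the work surface, if the arm or the gripper's body presses on something with over 40 N, if the wrist force passes 120 N, or if a joint passes its speed limit or range.

## Working session

There is one attempt and no reset: what is moved stays moved. The work goes in short steps, Python scripts to look and compute and a shell command to move; the robot and the scene stay as the last step left them, time stands still between calls to the robot, and variables do not carry over. Pictures are saved under pics/ and viewed, and the job is handed in when it is done.

```bash
ls; mkdir -p pics; python3 - <<'E'
from rig import *
import cv2,numpy as np
print(sense(),tcp_to_tips)
for n in("scene","top"):
    i=camera_info(n);print(n,i)
    im,d=grab_frame(n)
    cv2.imwrite(f"pics/{n}0.png",im);np.savez(f"pics/{n}0.npz",im=im,d=d)
E
```

```text
pics
{'clock': 0.0, 'qpos': array([-1.10839286e+00,  3.53652161e-01,  1.63412922e+00, -3.18784324e-08,
        1.15521938e+00, -2.40970514e-03]), 'qvel': array([-6.61319463e-05,  6.21070237e-04,  5.83637026e-04,  1.23646475e-03,
       -1.44844750e-03,  1.56403148e-03]), 'joint_efforts': array([-8.71709744e-04, -6.05241036e+01, -3.42078245e+01,  3.55936933e-06,
        8.94628989e-03,  1.27043046e-05]), 'eef_pos': array([ 280.04917651, -558.48234352,  403.96111536]), 'tcp_rot': array([-3.14158929e+00,  1.40810578e-03, -1.10598314e+00]), 'contact_force': array([ 0.02101328, -0.97393899, -0.18577759]), 'wrist_torque': array([0.0541952 , 0.04951019, 0.01229354]), 'opening': 0.9983968636989502} 173.4
scene {'vertical_fov': 48.2017095501467, 'cx': 319.19107240806, 'cy': 207.47054151614626, 'D': array([-0.05155949,  0.        ,  0.        ,  0.        ,  0.        ]), 'world_to_cam': array([[ 1.73440401e-01,  9.84835728e-01, -4.12502926e-03,
        -8.67527264e+01],
       [ 7.73336410e-01, -1.38784160e-01, -6.18619232e-01,
        -3.84537611e+02],
       [-6.09810811e-01,  1.04103532e-01, -7.85680107e-01,
         1.33107922e+03],
       [ 0.00000000e+00,  0.00000000e+00,  0.00000000e+00,
         1.00000000e+00]])}
top {'vertical_fov': 49.36936888905759, 'cx': 326.3610684539549, 'cy': 196.58043581709683, 'D': array([-0.09859987,  0.        ,  0.        ,  0.        ,  0.        ]), 'world_to_cam': array([[ 6.01711025e-03, -9.99905031e-01, -1.23985626e-02,
        -1.18604428e+01],
       [-9.86657190e-01, -3.91915346e-03, -1.62764337e-01,
         5.89340504e+02],
       [ 1.62700288e-01,  1.32125019e-02, -9.86587070e-01,
         9.04322581e+02],
       [ 0.00000000e+00,  0.00000000e+00,  0.00000000e+00,
         1.00000000e+00]])}
```

View pics/scene0.png

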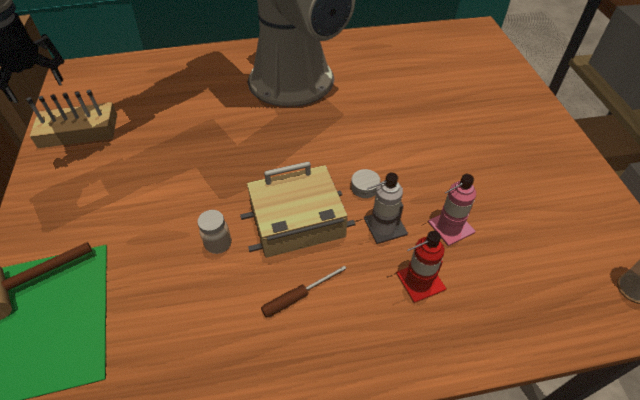

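View pics/top0.png

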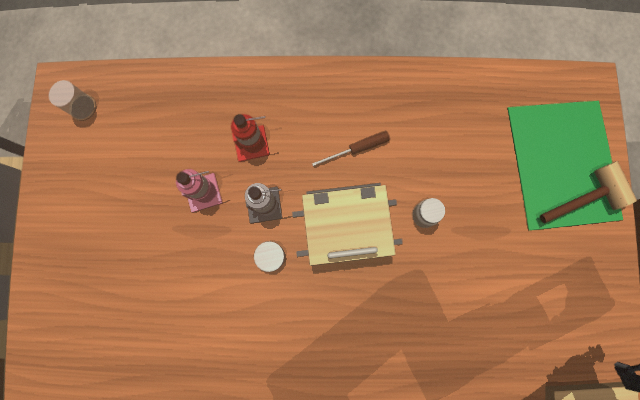

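The scene view shows the box at (297,205) with its bar handle at (288,172). There are three can caps: bare metal at (391,180), pink at (467,182) and red at (433,239). In the top view those caps are at (256,190), (183,178) and (240,121). The jar is at (432,211), the tin at (269,257) and the screwdriver at (350,148). By the description I choose the bare metal can, which also stands at the hinge end. Next I'll check it in a close crop.

```bash
python3 - <<'E'
import cv2,numpy as np
a=cv2.imread("pics/scene0.png");b=cv2.imread("pics/top0.png")
c1=cv2.resize(a[160:250,240:420],None,fx=4,fy=4,interpolation=cv2.INTER_CUBIC)
cv2.imwrite("pics/c1.png",c1)
c2=cv2.resize(b[175:275,235:405],None,fx=4,fy=4,interpolation=cv2.INTER_CUBIC)
cv2.imwrite("pics/c2.png",c2)
E
```

```text
(no output)
```

View pics/c1.png

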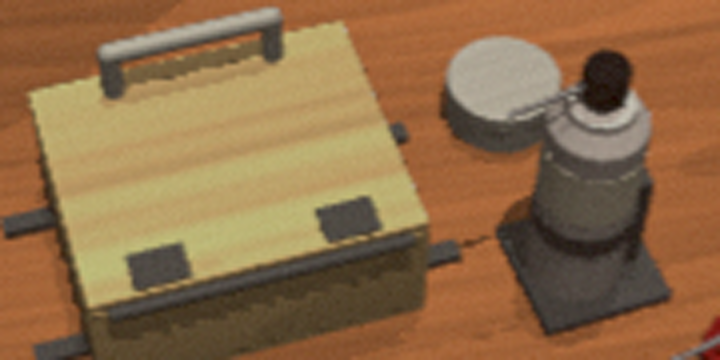

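View pics/c2.png

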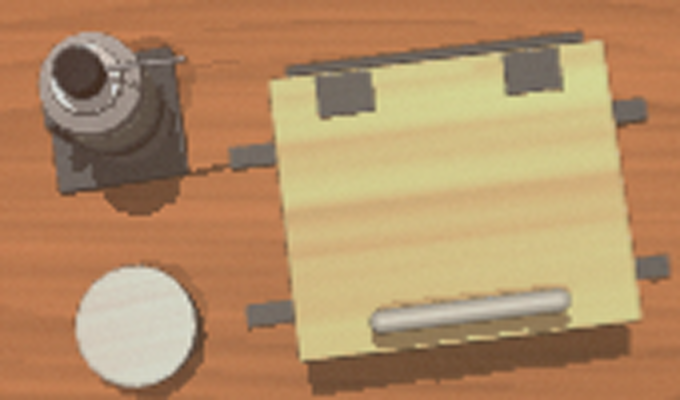

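```bash
cat > h.py <<'E'
import cv2,numpy as np
from rig import *
def cam(n):
    i=camera_info(n);f=200/np.tan(np.radians(i["vertical_fov"])/2)
    return np.array([[f,0,i["cx"]],[0,f,i["cy"]],[0,0,1]]),np.array(i["D"]),np.array(i["world_to_cam"])
def ray(n,p):
    K,D,T=cam(n);u=cv2.undistortPoints(np.array([[p]],float),K,D)[0,0]
    R=T[:3,:3];return -R.T@T[:3,3],R.T@np.array([u[0],u[1],1.])
def plane(n,p,z):
    o,d=ray(n,p);return o+d*(z-o[2])/d[2]
def tri(ps,pt):
    U=[]
    Ts=[]
    for n,p in(("scene",ps),("top",pt)):
        K,D,T=cam(n);U.append(cv2.undistortPoints(np.array([[p]],float),K,D)[0,0].reshape(2,1));Ts.append(T[:3])
    X=cv2.triangulatePoints(Ts[0],Ts[1],*U)[:,0];return X[:3]/X[3]
def proj(n,X):
    K,D,T=cam(n);return cv2.projectPoints(np.array(X,float).reshape(-1,1,3),cv2.Rodrigues(T[:3,:3])[0],T[:3,3],K,D)[0][:,0]
E
python3 - <<'E'
from h import *
s=lambda x,y:(240+(x+.5)/4-.5,160+(y+.5)/4-.5)
t=lambda x,y:(235+(x+.5)/4-.5,175+(y+.5)/4-.5)
np.set_printoptions(precision=1,suppress=True)
for k,a,b,z in[("nozzle",(607,69),(80,66),168),("barL",(106,53),(567,298),108),("barR",(275,15),(376,321),108),
 ("c handle +y..",(32,95),(640,320),78),("ch2",(345,25),(300,360),78),("hinge r",(428,222),(272,80),78),("hinge l",(85,305),(603,40),78)]:
    X=tri(s(*a),t(*b));print(k,X,plane("scene",s(*a),z),plane("top",t(*b),z),np.abs(proj("scene",X)-s(*a)).max(),np.abs(proj("top",X)-t(*b)).max())
E
```

```text
nozzle [579.5 127.4 169.3] [578.4 128.1 168. ] [579.7 127.5 168. ] 0.08412404918482252 0.08286064016959926
barL [ 472.7 -109.6  112. ] [ 469.1 -108.6  108. ] [ 472.8 -111.   108. ] 0.4933720632536165 0.5165846830284408
barR [460.7 -15.6 111.2] [457.6 -15.8 108. ] [460.9 -15.  108. ] 0.2786228744201935 0.2973895773440631
c handle +y.. [ 462.8 -151.9   76. ] [ 464.7 -151.4   78. ] [ 462.8 -151.9   78. ] 0.1591350243255647 0.16556271084130003
ch2 [441.5  25.3  75.8] [443.6  25.5  78. ] [441.4  24.5  78. ] 0.28402878574155466 0.30468692269522535
hinge r [588.3  41.4  79.2] [587.5  42.   78. ] [588.5  41.1  78. ] 0.18431921897354187 0.1760072331989022
hinge l [ 610.2 -135.2   80.9] [ 608. -136.   78.] [ 610.8 -134.8   78. ] 0.35265880163291285 0.3262394124301977
```

```bash
cat >> h.py <<'E'
from scipy.spatial.transform import Rotation as Ro
np.set_printoptions(precision=2,suppress=True)
def shift(target,yaw=None):
    s=sense();R=Ro.from_euler("xyz",s["tcp_rot"]);d=R.inv().apply(np.array(target)-s["eef_pos"])/10
    print("shift cm",d, "" if yaw is None else "roll %.1f"%-np.degrees(yaw-s["tcp_rot"][2]))
E
python3 - <<'E'
from h import *
shift((579.5,127.6,368),0.118)
E
```

```text
shift cm [-47.9  -57.52   3.67] roll -70.1
```

```bash
python3 -m creep '0 -3 -3.6 0 -4; 0 -6 -7.2 0 -8; 0 -9 -10.8 0 -12; 0 -12 -14.4 0 -17;0 -15 -18 0 -22; 0 -18 -21.6 0 -27; 0 -21 -25.2 0 -31; 0 -24 -28.8 0 -35; 0 -27 -32.4 0 -40; 0 -30 -36 0 -44; 0 -33 -39.6 0 -48; 0 -36 -43.2 0.5 -53; 0 -39 -46.8 1 -57; 0 -42 -50.4 1.5 -61; 0 -45 -54 2 -66; 0 -46.5 -56 2.5 -68; 0 -47.5 -57 3 -70.1; 0 -47.9 -57.5 3.6 -70.1; 0 -47.9 -57.5 3.6 -70.1; 0 -47.9 -57.5 3.6 -70.1'; python3 - <<'E'
from h import *
print(sense())
shift((579.5,127.6,0),0.118)
for n in("scene","top"):
    im,d=grab_frame(n);cv2.imwrite(f"pics/{n}1.png",im)
    c=im[60:260,240:440] if n=="scene" else im[120:320,200:400]
    cv2.imwrite(f"pics/{n}1c.png",cv2.resize(c,None,fx=3,fy=3,interpolation=cv2.INTER_CUBIC))
E
```

```text
clock: 2.1
eef_pos: [578.9, 126.4, 368.4]
tcp_rot: [-3.141, 0.001, 0.116]
contact_force: [-0.5, -0.9, 0.4]
opening: -0.005
{'clock': 2.1, 'qpos': array([0.21, 0.34, 1.74, 0.  , 1.06, 0.1 ]), 'qvel': array([-0.01, -0.01, -0.  , -0.  ,  0.  , -0.  ]), 'joint_efforts': array([  0.75, -56.73, -32.13,   0.05,  -0.04,   0.02]), 'eef_pos': array([578.91, 126.38, 368.43]), 'tcp_rot': array([-3.14,  0.  ,  0.12]), 'contact_force': array([-0.45, -0.92,  0.41]), 'wrist_torque': array([ 0.03, -0.01,  0.05]), 'opening': -0.005272762937722231}
shift cm [ 0.12 -0.09 36.84] roll -0.1
```

View pics/scene1c.png

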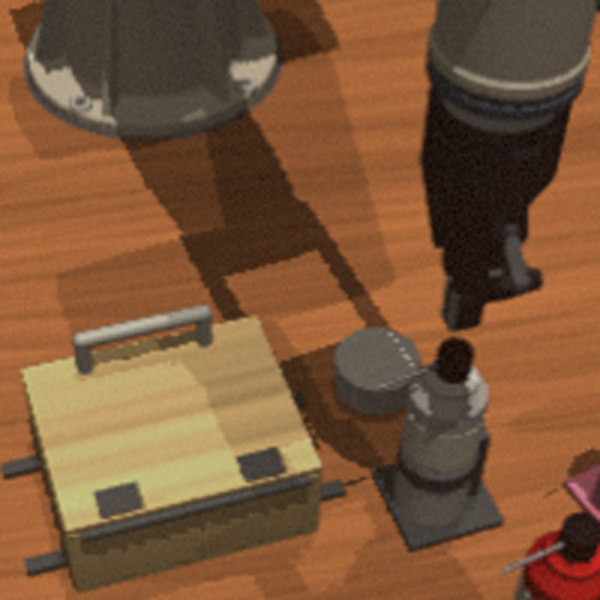

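View pics/top1c.png

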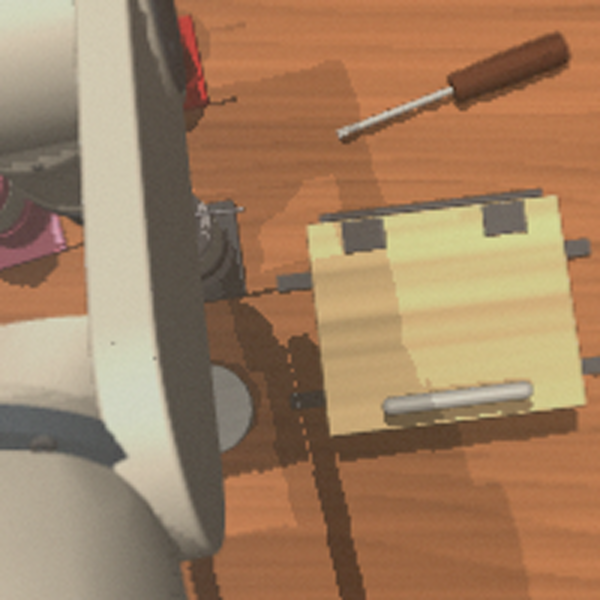

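The scene crop shows the closed fingertips at (465,318), just above the black cap at (455,350). The top view is hidden by the arm. I'll descend in stages and watch the force.

```bash
python3 -m creep '0 0.1 -0.1 0.8 0; 0 0.1 -0.1 1.6 0; 0 0.1 -0.1 2.0 0; 0 0.1 -0.1 2.3 0;0 0.1 -0.1 2.5 0; 0 0.1 -0.1 2.7 0; 0 0.1 -0.1 2.8 0; 0 0.1 -0.1 2.9 0; 0 0.1 -0.1 2.9 0; 0 0.1 -0.1 2.9 0'; python3 - <<'E'
from h import *
shift((579.5,127.6,0),0.118)
im,d=grab_frame("scene");cv2.imwrite("pics/s2.png",cv2.resize(im[130:230,340:440],None,fx=6,fy=6,interpolation=cv2.INTER_CUBIC))
E
```

```text
clock: 3.2
eef_pos: [580.0, 127.5, 340.2]
tcp_rot: [-3.141, 0.0, 0.116]
contact_force: [-1.0, -0.0, 2.2]
opening: 0.001
shift cm [-0.04  0.01 34.02] roll -0.1
```

View pics/s2.png

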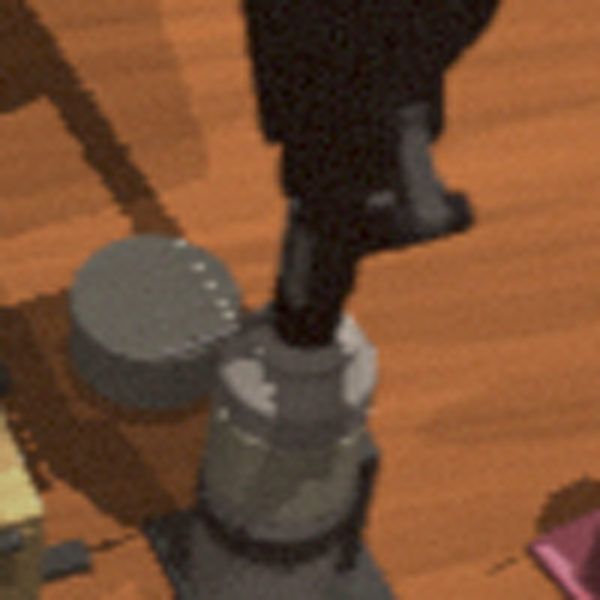

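The scene crop shows the tips centred on the cap at (307,320). The force of about 2 N means contact, so I'll press on.

```bash
python3 -m creep '0 0 0 0.1 0; 0 0 0 0.2 0; 0 0 0 0.3 0; 0 0 0 0.4 0; 0 0 0 0.45 0; 0 0 0 0.5 0; 0 0 0 0.5 0; 0 0 0 0.5 0'
```

```text
clock: 4.05
eef_pos: [580.0, 127.5, 335.5]
tcp_rot: [-3.141, -0.0, 0.116]
contact_force: [-2.9, -0.5, 7.5]
opening: 0.002
```

```bash
python3 -m creep '0 0 0 0.1 0; 0 0 0 0.15 0; 0 0 0 0.2 0; 0 0 0 0.2 0; 0 0 0 0.2 0'
```

```text
clock: 4.55
eef_pos: [580.0, 127.5, 335.2]
tcp_rot: [-3.14, -0.001, 0.116]
contact_force: [-7.1, -2.0, 20.0]
opening: 0.001
```

At the hard stop: force 20 N with z no longer moving. Now release and rise.

```bash
python3 -m creep '0 0 0 -0.5 0; 0 0 0 -1 0; 0 0 0 -2 0; 0 0 0 -4 0;0 0 0 -6 0;0 0 0 -6 0; 0 0 0 -6 0'; python3 - <<'E'
from h import *
im,d=grab_frame("scene");cv2.imwrite("pics/s3.png",cv2.resize(im[130:230,340:440],None,fx=6,fy=6,interpolation=cv2.INTER_CUBIC))
shift((466.3,-62.8,340),0.118)
E
```

```text
clock: 5.25
eef_pos: [580.0, 127.4, 395.3]
tcp_rot: [-3.14, -0.001, 0.116]
contact_force: [0.4, -0.9, -0.5]
opening: 0.005
shift cm [-13.47  17.58   5.44] roll -0.1
```

View pics/s3.png

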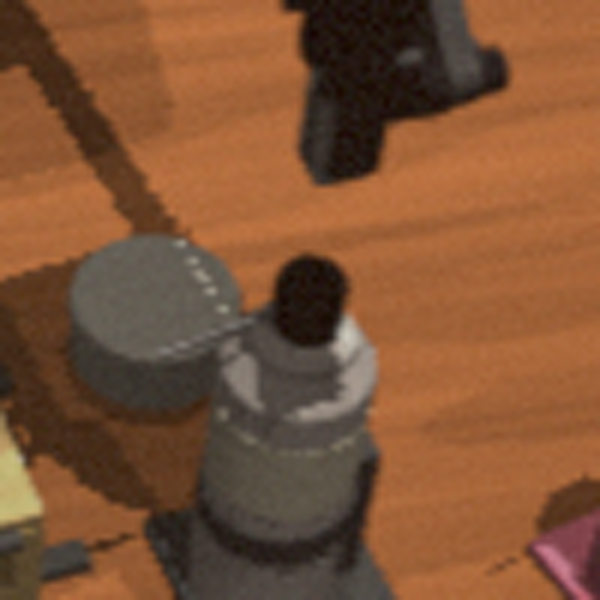

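The crop shows the cap back up, top at (312,280), the same pixel as at the start. Next I move above the bar with the fingers part open.

```bash
python3 -m creep '50 -2 2.6 0 0; 50 -4 5.2 0 0; 50 -6 7.8 0 0; 50 -8 10.4 1 0; 50 -10 13 2 0; 50 -12 15.6 3.5 0; 50 -13.5 17.6 5 0; 50 -13.5 17.6 5.4 0; 50 -13.5 17.6 5.4 0;50 -13.5 17.6 5.4 0' 30; python3 - <<'E'
from h import *
shift((466.3,-62.8,273),0.118)
for n in("scene","top"):
    im,d=grab_frame(n)
    c=im[110:230,220:370] if n=="scene" else im[180:300,280:430]
    cv2.imwrite(f"pics/{n}4c.png",cv2.resize(c,None,fx=5,fy=5,interpolation=cv2.INTER_CUBIC))
E
```

```text
clock: 6.3
eef_pos: [466.6, -62.6, 340.4]
tcp_rot: [-3.14, -0.0, 0.116]
contact_force: [0.2, 0.8, -0.2]
opening: 0.501
shift cm [-0.03  0.03  6.74] roll -0.1
```

View pics/scene4c.png

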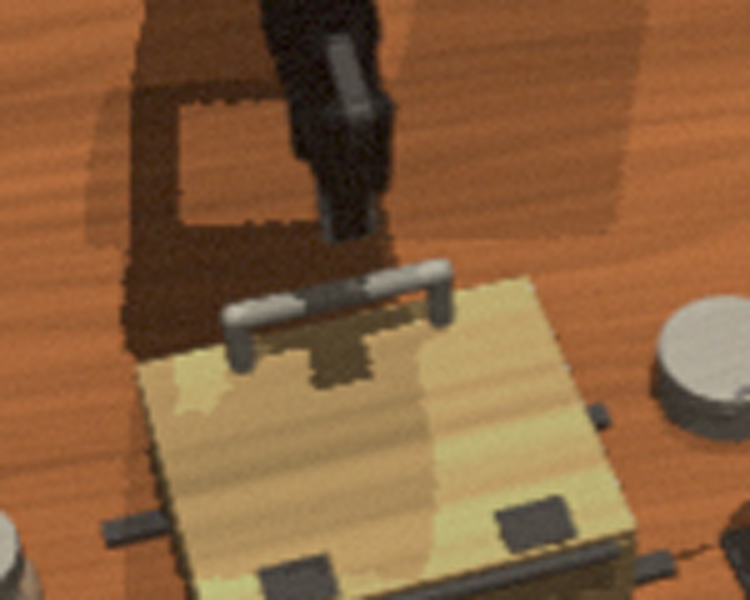

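View pics/top4c.png

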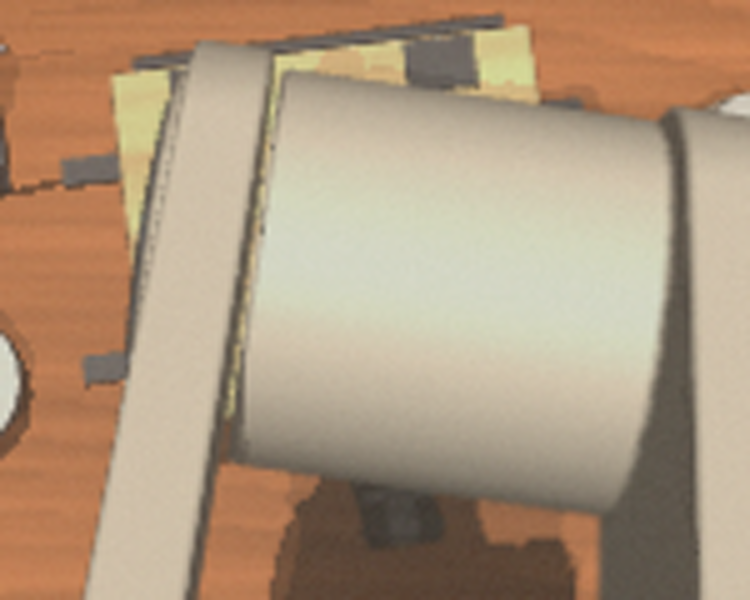

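The scene crop shows the hinge-side finger at (348,235), straddling above the middle of the bar at (337,290). The top view is blocked by the forearm. Descending now.

```bash
python3 -m creep '50 0 0 1.5 0; 50 0 0 3 0; 50 0 0 4.5 0; 50 0 0 5.5 0; 50 0 0 6.3 0; 50 0 0 6.8 0; 50 0 0 7.1 0; 50 0 0 7.1 0; 50 0 0 7.1 0'; python3 - <<'E'
from h import *
im,d=grab_frame("scene")
cv2.imwrite("pics/s5.png",cv2.resize(im[110:230,220:370],None,fx=5,fy=5,interpolation=cv2.INTER_CUBIC))
E
```

```text
clock: 7.3
eef_pos: [466.9, -62.3, 270.1]
tcp_rot: [-3.141, -0.001, 0.117]
contact_force: [-0.4, 0.0, 0.5]
opening: 0.5
```

View pics/s5.png

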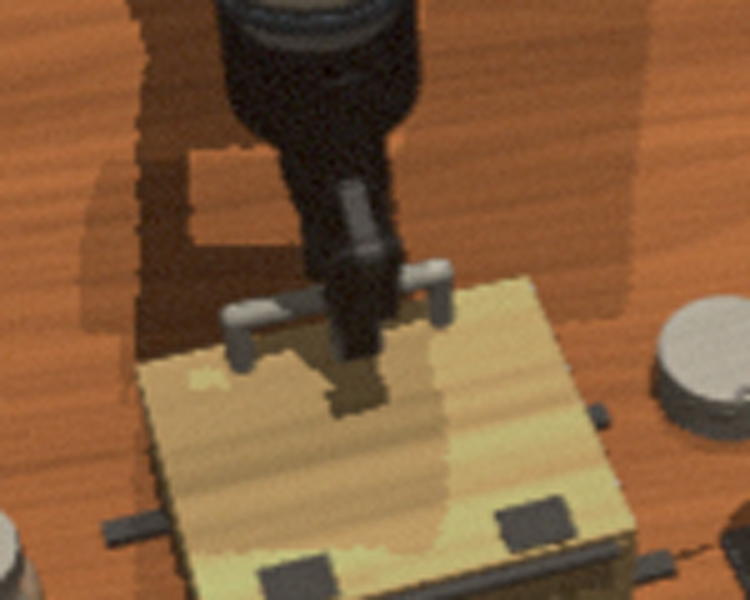

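The hinge-side finger now stands beyond the bar, tip at (357,355), with the bar running behind it and no contact force. Closing on it.

```bash
python3 -m creep '0 0 0 0.1 0; 0 0 0 0.1 0; 0 0 0 0.1 0; 0 0 0 0.1 0; 0 0 0 0.1 0; 0 0 0 0.1 0; 0 0 0 0.1 0; 0 0 0 0.1 0' 35;  python3 - <<'E'
from h import *
im,d=grab_frame("scene")
cv2.imwrite("pics/s6.png",cv2.resize(im[110:230,220:370],None,fx=5,fy=5,interpolation=cv2.INTER_CUBIC))
E
```

```text
clock: 8.15
eef_pos: [465.5, -62.5, 269.1]
tcp_rot: [-3.14, 0.003, 0.117]
contact_force: [-8.7, -2.4, 8.6]
opening: 0.125
```

View pics/s6.png

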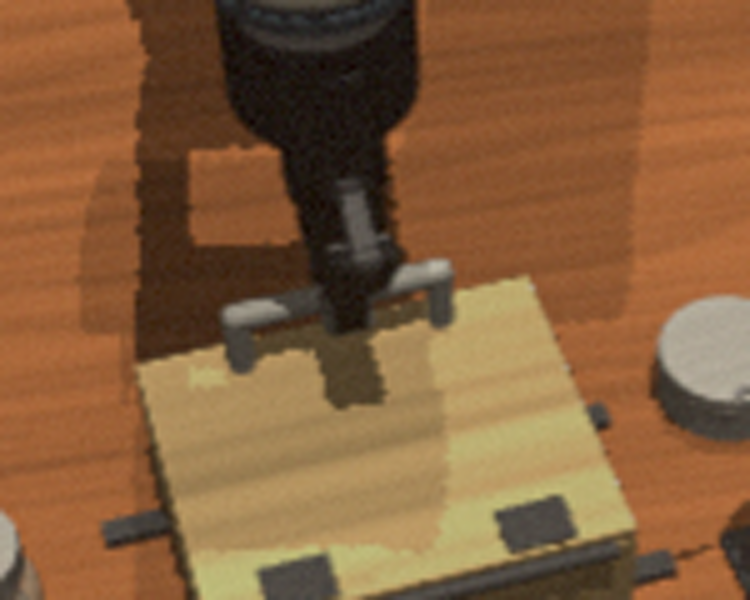

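Gripped: the opening of 0.125 (about 11 mm) matches the bar, and the crop shows the finger on the bar at (345,300). I'll lift along the hinge arc, first to about 20°, and shift 1 mm to -x to ease the side load.

```bash
python3 -m creep '0 -0.1 0 0 0; 0 0.0 0 -0.4 0; 0 0.1 0 -0.8 0; 0 0.3 0 -1.2 0; 0 0.5 0 -1.7 0; 0 0.8 0 -2.3 0; 0 1.0 0 -2.8 0; 0 1.35 0 -3.4 0; 0 1.7 0 -3.9 0; 0 2.0 0 -4.4 0; 0 2.0 0 -4.4 0; 0 2.0 0 -4.4 0';  python3 - <<'E'
from h import *
im,d=grab_frame("scene")
cv2.imwrite("pics/s7.png",cv2.resize(im[110:230,220:370],None,fx=5,fy=5,interpolation=cv2.INTER_CUBIC))
E
```

```text
clock: 9.4
eef_pos: [485.1, -60.1, 312.9]
tcp_rot: [-3.14, 0.003, 0.117]
contact_force: [0.4, 2.5, -5.2]
opening: 0.123
```

View pics/s7.png

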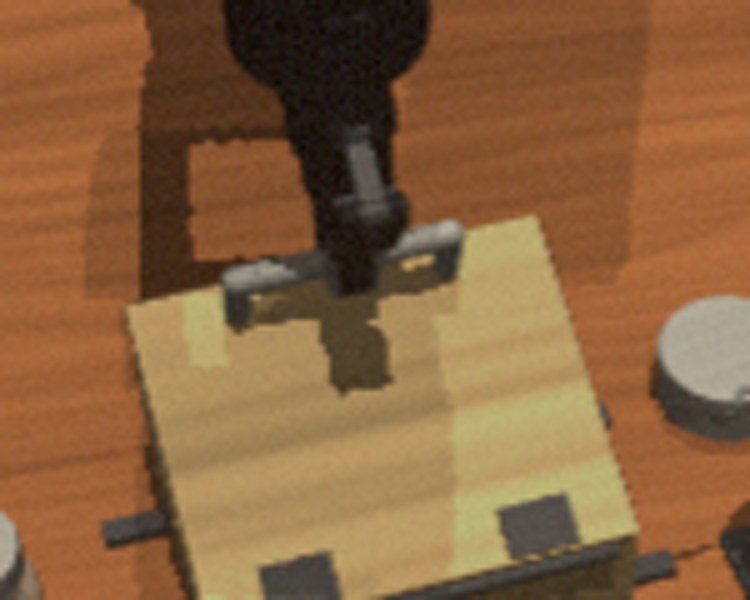

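The lid is up about 20° with the bar still in the fingers at (345,265), and the forces are small (5 N down). Continuing to 45°.

```bash
python3 -m creep '0 0.35 0 -0.5 0; 0 0.75 0 -0.95 0; 0 1.2 0 -1.4 0; 0 1.6 0 -1.85 0; 0 2.05 0 -2.25 0; 0 2.5 0 -2.65 0; 0 3.0 0 -3.05 0; 0 3.5 0 -3.4 0; 0 4.0 0 -3.75 0; 0 4.5 0 -4.05 0; 0 4.5 0 -4.05 0; 0 4.5 0 -4.05 0; 0 4.5 0 -4.05 0';  python3 - <<'E'
from h import *
for n in("scene","top"):
    im,d=grab_frame(n);cv2.imwrite(f"pics/{n}8.png",im)
    c=im[90:230,220:370] if n=="scene" else im[160:300,270:420]
    cv2.imwrite(f"pics/{n}8c.png",cv2.resize(c,None,fx=4,fy=4,interpolation=cv2.INTER_CUBIC))
E
```

```text
clock: 10.75
eef_pos: [528.6, -54.8, 354.7]
tcp_rot: [-3.14, 0.008, 0.117]
contact_force: [-14.6, 1.1, 16.8]
opening: 0.122
```

View pics/scene8c.png

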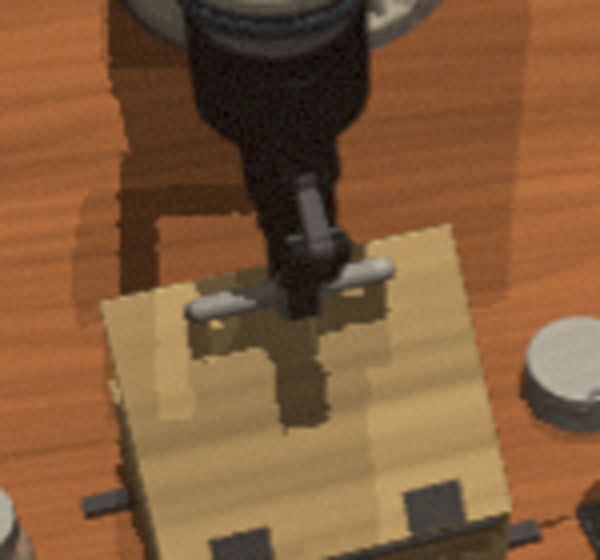

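View pics/top8c.png

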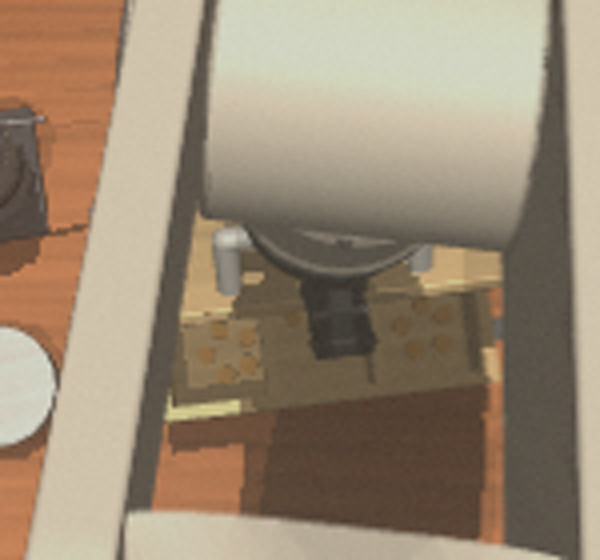

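Both views show the lid up at roughly 45° with the bar ends at scene crop (197,311) and (385,268). The force has grown to about 22 N, mostly along the radius, so I'll measure the angle by casting the corner and bar-end rays onto the vertical planes they move in.

```bash
python3 - <<'E'
from h import *
s0=lambda x,y:(240+(x+.5)/4-.5,160+(y+.5)/4-.5)
s=lambda x,y:(220+(x+.5)/4-.5,90+(y+.5)/4-.5)
a=0.118;ex=np.array([np.cos(a),np.sin(a),0]);ey=np.array([-np.sin(a),np.cos(a),0])
H=np.array([465.5,-62.7,70])+135*ex; 
def vp(p,y):
    o,d=ray("scene",p);t=(y-(o-H)@ey)/(d@ey);return o+d*t
def ang(X): r=X-H;return r@ex,r[2],np.degrees(np.arctan2(r[2],-(r@ex)))
for nm,p0,p1,X0 in[("cornR",(345,25),(450,227),(442.5,25.4,77)),("cornL",(32,95),(105,300),(463.5,-151.6,77)),("barR",(275,15),(385,268),(459.2,-15.7,110)),("barL",(106,53),(197,311),(471,-109,110))]:
    y=(np.array(X0)-H)@ey
    A=vp(s0(*p0),y);B=vp(s(*p1),y);print(nm,y,ang(A),ang(B),ang(B)[2]-ang(A)[2])
print(sense()["contact_force"],sense()["eef_pos"])
E
```

```text
cornR 90.1950652568467 (np.float64(-146.42919840164137), np.float64(7.900582942512756), np.float64(3.0883974447288685)) (np.float64(-106.41489052705674), np.float64(105.17320596172954), np.float64(44.66376904185229)) 41.57537159712342
cornL -88.04634331852493 (np.float64(-145.61104892605067), np.float64(8.672471498108052), np.float64(3.40846192992639)) (np.float64(-76.59153691205583), np.float64(136.4877177971248), np.float64(60.70057405854763)) 57.29211212862124
barR 47.414841518208966 (np.float64(-136.89373570233118), np.float64(38.45883042119374), np.float64(15.692139676766457)) (np.float64(-77.07570782868262), np.float64(116.86242953571195), np.float64(56.593462423310235)) 40.90132274654378
barL -46.62552818453111 (np.float64(-131.01639035705352), np.float64(44.22447918678256), np.float64(18.65206997048421)) (np.float64(-73.39467017676215), np.float64(119.42358621838684), np.float64(58.42618378616277)) 39.77411381567856
[-15.15   0.85  17.01] [528.59 -54.84 354.73]
```

```bash
cat > ang.py <<'E'
from h import *
def lidang(n,im,d,roi):
    K,D,T=cam(n);u0,u1,v0,v1=roi
    V,U=np.mgrid[v0:v1,u0:u1];p=np.stack([U,V],-1).reshape(-1,1,2).astype(float)
    q=cv2.undistortPoints(p,K,D)[:,0];z=d[v0:v1,u0:u1].reshape(-1);m=z>0
    P=np.c_[q*z[:,None],z][m];W=(P-T[:3,3])@T[:3,:3]
    for _ in range(4):
        c=W.mean(0);w=np.linalg.svd(W-c,full_matrices=False)[2][2];w*=np.sign(w[2])
        r=(W-c)@w;W=W[np.abs(r)<max(2*np.median(np.abs(r)),1)]
    return np.degrees(np.arctan2(np.hypot(w[0],w[1]),w[2])),w,c,len(W)
if __name__=="__main__":
    z=np.load("pics/scene0.npz");print(lidang("scene",z["im"],z["d"],(265,310,195,212)))
    im,d=grab_frame("scene");print(lidang("scene",im,d,(262,285,182,205)),lidang("scene",im,d,(307,327,170,200)))
    cv2.imwrite("pics/dd.png",im)
    print(sense()["contact_force"],sense()["eef_pos"])
E
python3 ang.py
```

```text
(np.float64(0.3943498774908492), array([-0.01,  0.  ,  1.  ]), array([534.63, -73.61,  79.07]), 455)
(np.float64(43.545189585280454), array([0.68, 0.1 , 0.72]), array([549.77, -99.05, 134.34]), 292) (np.float64(43.06222547892808), array([0.68, 0.09, 0.73]), array([541.31, -11.41, 132.2 ]), 362)
[-15.63   0.98  17.23] [528.58 -54.83 354.73]
```

The depth-plane fit gives 43.3°, and the same fit on the shut lid reads about -0.4°. I'll nudge about 1° more open and ease the radial load.

```bash
python3 -m creep '0 0 0 -0.1 0; 0 0.05 0 -0.15 0; 0 0.05 0 -0.2 0; 0 0.05 0 -0.2 0; 0 0.05 0 -0.2 0; 0 0.05 0 -0.2 0; 0 0.05 0 -0.2 0'; python3 ang.py
```

```text
clock: 11.6
eef_pos: [529.7, -54.7, 356.0]
tcp_rot: [-3.14, 0.007, 0.117]
contact_force: [5.4, 1.7, -18.1]
opening: 0.12
(np.float64(0.3943498774908492), array([-0.01,  0.  ,  1.  ]), array([534.63, -73.61,  79.07]), 455)
(np.float64(43.6752703923264), array([0.68, 0.09, 0.72]), array([ 550.48, -100.23,  134.99]), 339) (np.float64(44.317168447755904), array([0.69, 0.09, 0.72]), array([541.15, -12.19, 133.78]), 331)
[  5.29   1.5  -18.35] [529.68 -54.67 355.98]
```

```bash
python3 -m creep '0 0 0 0 0; 0 0 0 0 0; 0 0 0 0 0; 0 0 0 0 0; 0 0 0 0 0'; python3 ang.py; python3 - <<'E'
from h import *
im,d=grab_frame("scene");cv2.imwrite("pics/fin.png",im);print(np.abs(sense()["qvel"]).max(),sense()["clock"])
a=cv2.imread("pics/scene0.png")
for k,(u0,u1,v0,v1) in dict(jar=(195,235,205,255),tin=(345,376,168,200),scr=(258,350,262,320),cap=(380,405,168,190)).items():
    print(k,cv2.absdiff(a,im)[v0:v1,u0:u1].mean())
E
```

```text
clock: 12.15
eef_pos: [529.7, -54.7, 355.9]
tcp_rot: [-3.14, 0.007, 0.117]
contact_force: [1.8, 0.7, -12.2]
opening: 0.117
(np.float64(0.3943498774908492), array([-0.01,  0.  ,  1.  ]), array([534.63, -73.61,  79.07]), 455)
(np.float64(43.45828223515146), array([0.68, 0.1 , 0.73]), array([ 550.31, -100.64,  135.67]), 337) (np.float64(43.94273458833513), array([0.69, 0.08, 0.72]), array([542.81, -12.34, 132.26]), 348)
[  1.21   0.77 -12.2 ] [529.68 -54.67 355.9 ]
0.0015830141870730651 12.25
jar 2.4631666666666665
tin 2.3235887096774195
scr 4.738380809595203
cap 2.8878787878787877
```

View pics/fin.png

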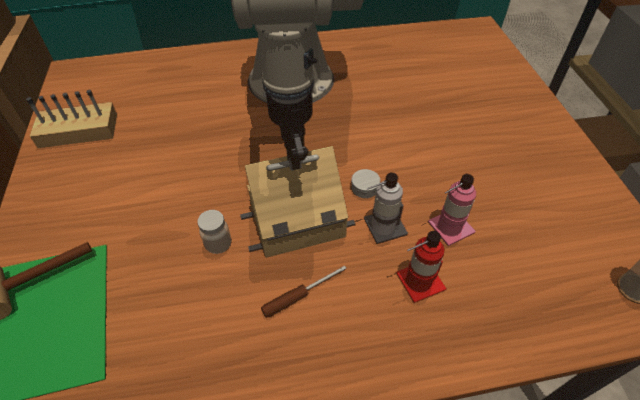

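The final view shows the lid open with the bar in the fingers at (295,162). The jar (213,231), tin (366,183), screwdriver (303,292) and cap (391,180) are where they started. The opening reading has drifted slightly, so I'll hold briefly to rule out slip.

```bash
python3 -m creep '0 0 0 0 0; 0 0 0 0 0; 0 0 0 0 0; 0 0 0 0 0; 0 0 0 0 0; 0 0 0 0 0; 0 0 0 0 0; 0 0 0 0 0; 0 0 0 0 0; 0 0 0 0 0'; python3 ang.py
```

```text
clock: 13.25
eef_pos: [529.7, -54.7, 355.9]
tcp_rot: [-3.14, 0.007, 0.117]
contact_force: [1.7, 0.8, -11.5]
opening: 0.125
(np.float64(0.3943498774908492), array([-0.01,  0.  ,  1.  ]), array([534.63, -73.61,  79.07]), 455)
(np.float64(43.819922775812714), array([0.69, 0.09, 0.72]), array([ 549.9 , -100.43,  135.75]), 310) (np.float64(44.230959868536516), array([0.69, 0.09, 0.72]), array([542.47, -12.42, 132.57]), 348)
[  1.46   0.72 -11.54] [529.73 -54.67 355.93]
```

Stable at about 44°, with the opening back at 0.125, so that drift was noise. Handing in.

```bash
python3 -c "
from rig import *
print(sign_off())"
```

```text
the job is handed in; nothing more can be done
None
```

I pressed the bare metal can's cap to its stop with the lid shut: the force rose to 20 N while the height stayed the same. I let it come back up, which a picture confirmed, then gripped the lid's bar, lifted it along the hinge arc and handed in while still holding it. The hand-in gives no verdict.

**Last checks:**
- **Lid angle:** two depth-plane fits gave 43.8° and 44.2°. The same fit on the shut lid read about 0.4° low, so the true angle is about 44°.
- **Stillness and hold:** the pose was steady over the last second, the load on the fingers was about 11.5 N, and the clock read about 13 s.
- **Other objects:** the cap is up, and the jar, tin and screwdriver showed no visible shift in the scene picture.

**What failed or disagreed:**
- An earlier angle estimate, from casting corner and bar-end rays onto vertical planes, scattered from 40° to 57°. That geometry is poorly conditioned, so I dropped it for the depth fit.
- At the first stop near 45° the wrist force was about 22 N, mostly from pulling off the arc. A small shift eased it.
- The two cameras disagreed by about 3 mm on the bar's position along x. The force when the grip closed pointed to the lower value.

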